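# Refit the key-rack lamp's cap

### The job

The white cap of the round press lamp on the right of the key rack is standing up on its locating pin. Push the cap's lug round with a fingertip, without pinching it or pulling the cap up, until the notch in the cap's rim lies over the pin, then press the cap straight down until it is fully seated, and take the hand away. Leave the ring dish, the bottle opener and the lip balm where they are.

Things in the scene. Friction and masses are not known exactly. Their poses are not given: they have to be found in the camera images.
- rack: Key rack: flat anthracite steel plate lying on the sideboard, 240 (x) x 500 (y) x 12 mm, fixed; a flange stands 32 mm above the sideboard along its far (+x) edge, and a magnetic strip with two flat keys fixed to it lies along the far left part. Origin under its centre; its -y end is the right end, where the lamp is. Its top is 12 mm above the origin.
- lamp: Foot of the round lamp, fixed on the rack: grey disc 136 mm in diameter, 6 mm thick. Origin at the centre of its underside, z up along the axis on which the cap turns; its x axis points to the locating pin, which may point any way. A small metal post (11 mm wide, 63 to 68 mm from the axis, 21 mm above the origin) holds the pin's outer end.
- pin (a point): Top of the locating pin, 45 mm from the lamp axis, 19 mm above the lamp's origin. The pin is a horizontal round metal pin, 7 mm thick, fixed to the lamp, lying radially from 38 to 64 mm from the axis under the cap's rim; its outer end stays visible outside the cap.
- cap_top (a point): Centre of the cap's top face, on the lamp axis. White plastic disc, 100 mm in diameter, 10 mm thick, flat on top with a 49 mm grey window; turns about the lamp axis (stiff, 0.04 N m) and stays where left. Standing up, its top is 30 mm above the lamp's origin (42 mm above the sideboard), its underside 1 mm above the pin; seated, its top is 8 mm lower. Can be pressed anywhere on top.
- notch (a point): Middle of the notch, on the top face of the cap, 45 mm from the axis; turns with the cap. The notch is cut into the rim from 36 to 50 mm from the axis, with radial walls 0.346 rad apart (15.5 mm wide here); it lets the 7 mm pin through when within about 0.08 rad of the pin.
- lug (a point): Centre of the top of the thumb lug, a square block 12 x 12 mm standing 16 mm above the cap's top face, centred 42 mm from the axis, exactly opposite the notch; turns with the cap. Push it sideways to turn the cap.
- cap (a joint): Turning angle of the cap in rad, growing counterclockwise seen from above; notch over the pin at 0 or any whole turn. No end stops within reach: turn either way.
- cap_press (a joint): How far the cap is pressed down, in m: 0 standing up (start), 0.008 fully seated; negative if pulled up. It is a push fit: about 10 N moves it and it stays where it is left. While the notch is not over the pin, the pin stops it at 0.001 to 0.003.
- dish: White ceramic ring dish, loose, 88 mm wide, 22 mm high with a 36 mm cone in the middle; origin at the centre of its underside.
- opener: Flat chrome bottle opener lying on the rack, loose, 110 mm long (its y axis), 46 mm wide at the ring end, 6 mm thick; origin on its underside near the middle.
- balm: Lip balm tube standing upright, loose, 19 mm in diameter, 68 mm high; origin at the centre of its underside.

How it is judged:
At the end, for the whole second after the job is handed in: The cap is seated: its notch lies over the pin (middle of notch within 5 mm of the pin, seen from above) and it is pressed down at least 6.5 of 8 mm and stays there; dish, opener and balm within 15 mm of where they were, balm upright (horizontal distance between notch and pin below 0.005 m and value of joint cap_press above 0.0065 m and velocity of joint cap between -0.05 and 0.05 rad/s and distance of each of dish, opener, balm from where it was at the start of the episode below 0.015 m and angle between balm's own z axis and vertical below 0.2 rad); the robot touches nothing.
It fails at once if the cap is pulled up more than 8 mm above where it stood (value of joint cap_press below -0.008 m).
It fails at once if the lug is pinched between the fingers (pressed on both its left and right halves at once) (contact force between each of cap_c1, cap_c2 and the fingers above 1 N).
It fails at once if dish, opener or lip balm is moved more than 15 mm, lifted or knocked over (distance of any of dish, opener, balm from where it was at the start of the episode above 0.015 m or angle between balm's own z axis and vertical above 0.5 rad).
It also fails if it takes over 64 s, if anything falls off the work surface, if the arm or the gripper's body presses on something with over 40 N, if the wrist force passes 120 N, or if a joint passes its speed limit or range.

### The arm

A 6-joint arm with a two-finger parallel gripper is mounted at the origin on the work surface. World frame = base frame: x ahead of the robot, y to its left, z up, the work surface at z = 0. Lengths are in m, angles in rad, forces in N, time in s.
With the tool pointing down it reaches from about 0.35 to 0.975 m from the base axis. Payload 4.9 kg.
Tool frame: the origin (TCP) lies midway between the tips of the shut fingers; the grasp point (between the pads) lies 19 mm behind it; z points along the fingers, y is the line along which they close (so a half turn about z gives the same grasp; the last joint's range is limited). The gripper opens to 85 mm and grips with 20 to 120 N. Pads are 22 mm wide; open, the fingers measure 114 mm over their backs; the gripper's body (76 mm by 85 mm) begins 54 mm behind the grasp point. The pads swing forward as they close: fully open they stand 13 mm farther back than shut.
Start: joints at [1.114, 0.053, 1.613, -0, 1.476, -0.119], TCP at [0.207, 0.59, 0.231] pointing down, gripper open.
Joint ranges: [-3.01, 3.01], [-1.01, 2.22], [0.06, 2.58], [-1.02, 4.17], [0.09, 2.62], [-3.14, 3.14]. Speed limits (rad/s): [2.57, 2.57, 3.14, 3.14, 3.14, 3.14].

### API

Orientations are given as a unit quaternion [w, x, y, z].
In Python, from plant import * gives the robot as it stands.
- The arm moves only by the tool jog_arm, never from a script. Its argument "targets" is a list of rows, each a list of 3 entries, a list of its own where there are three numbers: the shift along the tool's x, y, z in units of 25 mm (1.0 is 25 mm), then the turn, a rotation vector about the tool's x, y, z in units of 8 degrees (1.0 is 8 degrees), then the opening in per cent of the stroke, from 0 (shut) to 100 (fully open). A call has 1 to 8 rows; each row is the pose to reach, as a shift and turn from the pose commanded when the call began, along the tool's axes at that moment; what a row does not reach only later rows make up. A row lasts 1/8 s, in which the tool goes at most 62.5 mm and 10.7 degrees, less where a joint would pass 70% of its speed; a pose out of reach is approached as far as the arm can. A call with a gripper value outside its range is refused whole. The fingers move at their own pace and stop on an object; the grip force is fixed at half the most. Time passes only in rows, so rows that repeat a pose let the fingers close. It gives the time, the measured TCP pose, the force, the opening and the grip force at its end, in the units of the state.
- state(): the state, without advancing time (a new reading comes with each control period).
- grab_frame(name): name is "scene" or "top"; returns (picture, depth): 400x640x3 uint8, red, green, blue; 400x640 float32, m along the optical axis (not along the pixel's ray), 0 where there is no reading.
- camera_params(name): a dict with "fovy" (degrees; the focal length in pixels is half the picture's height over the tangent of half this angle, whatever the lens; pixels are square), "cx", "cy" (the principal point, pixels), "rvec" (rotation vector, rad) and "tvec" (3), from world to camera coordinates, as OpenCV has them. Camera axes: x right, y down, z forward; pixel columns grow to the right and rows downward; lengths in m; the calibration is good to about 2 mm. A picture is of the moment at which its call begins. camera_params takes no time and is no camera call.
- job_done(): hands the job in; it is judged then, once.
The state is a dict: "time": time; "joint_pos": joint angles; "joint_vel": joint speeds; "joint_efforts": joint torques, N m; "tool_pos": TCP position; "tool_rot": TCP orientation; "contact_force": force on the tool from outside, world axes, zero at the start; "ft_torque": the same for the moment, N m; "gripper_width": opening from 0.0 (shut) to 1.0 (fully open); "grasp_force": force on a finger pad.
Only numpy, scipy, OpenCV 4.12 (cv2) and the standard library are available. Lean on these libraries where they do the work, as an engineer would, in place of code of your own. Each camera call takes 0.05 s, during which the arm holds its last target. There are 200 camera calls.

## Working session

There is one attempt and no reset: what is moved stays moved. The work goes in short steps, Python scripts to look and compute and a tool call to move; the robot and the scene stay as the last step left them, time stands still between calls to the robot, and variables do not carry over. Pictures are saved under pics/ and viewed, at most 10 in all, crops included, and the job is handed in when it is done.

Besides the shell and the picture viewer there is one more tool, called in YAML: its name, and indented under it one key for each argument. jog_arm: Moves the arm, as the interface text tells. Its arguments: {"type":"object","properties":{"targets":{"type":"array"}},"required":["targets"]}

```bash
mkdir -p pics
cat > h.py <<'E'
from plant import *
import numpy as np, cv2
def cam(n):
    p=camera_params(n); f=200/np.tan(np.radians(p["fovy"])/2)
    R=cv2.Rodrigues(np.array(p["rvec"],float))[0]; t=np.array(p["tvec"],float).ravel()
    return f,p["cx"],p["cy"],R,t
def ray(n,u,v,z):
    "world point on plane z seen at pixel"
    f,cx,cy,R,t=cam(n); d=R.T@np.array([(u-cx)/f,(v-cy)/f,1]); c=-R.T@t
    return c+d*(z-c[2])/d[2]
def proj(n,P):
    f,cx,cy,R,t=cam(n); q=R@np.array(P)+t; return q[:2]/q[2]*f+[cx,cy]
E
python3 - <<'E'
from h import *
for n in("scene","top"):
    im,d=grab_frame(n); cv2.imwrite(f"pics/{n}0.png",im[:,:,::-1]); print(n,camera_params(n)); np.save(f"pics/{n}0.npy",d)
print(state())
E
```

```text
scene {'fovy': 56.53755765510951, 'cx': 323.89442823426185, 'cy': 198.3160385240509, 'rvec': array([ 1.9731295 ,  1.13175339, -0.54403681]), 'tvec': array([-0.36147165, -0.23499388,  1.13773515])}
top {'fovy': 54.58703825547229, 'cx': 316.1000787399027, 'cy': 207.39620120961283, 'rvec': array([ 2.12417315, -2.16802894,  0.21126342]), 'tvec': array([0.06124533, 0.57129995, 0.82353897])}
{'time': 0.1, 'joint_pos': array([ 1.11400489e+00,  5.33171170e-02,  1.61415941e+00, -3.23393738e-05,
        1.47600751e+00, -1.19009576e-01]), 'joint_vel': array([ 0.00116611, -0.00132912, -0.00114123, -0.00071378, -0.00083175,
       -0.00077279]), 'joint_efforts': array([ 2.33782466e-04, -3.94902313e+01, -3.71362209e+01, -9.46590330e-05,
        3.94469389e-03,  5.43695052e-06]), 'tool_pos': array([0.20688346, 0.58916436, 0.23016805]), 'tool_rot': array([-2.53085989e-04,  1.68087563e-01,  9.85771615e-01, -9.11338179e-04]), 'contact_force': array([ 0.79290397, -0.1798855 ,  1.16691271]), 'ft_torque': array([-0.02801955, -0.04235576, -0.03352652]), 'grasp_force': 0.0, 'gripper_width': 1.001688588760225}
```

View pics/scene0.png

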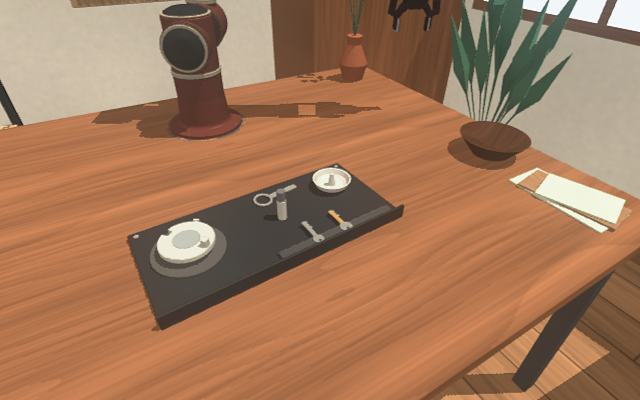

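View pics/top0.png

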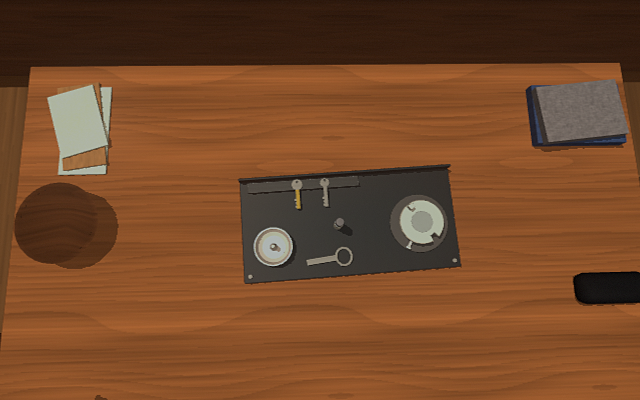

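The scene view shows the lamp at about (187,243). In the top view it is at (421,222), with the dish at (273,246), the balm at (341,225) and the opener at (330,258). I'll enlarge the lamp.

Run:
```python
import cv2,numpy as np
a=cv2.imread("pics/top0.png")[187:257,386:456]; b=cv2.imread("pics/scene0.png")[205:285,145:235]
a=cv2.resize(a,(420,420),interpolation=3-1); b=cv2.resize(b,(378,336),interpolation=2)
c=np.zeros((420,798,3),np.uint8); c[:,:420]=a; c[:336,420:]=b
cv2.imwrite("pics/crop0.png",c)
from h import *
for n,u,v,z in [("top",421,222,.042),("top",273,246,.02),("top",341,225,.05),("top",330,258,.015)]: print(ray(n,u,v,z).round(4))
```

```text
[ 0.5355 -0.1873  0.042 ]
[0.4899 0.1488 0.02  ]
[ 0.5312 -0.0049  0.05  ]
[0.4602 0.0195 0.015 ]
```

View pics/crop0.png

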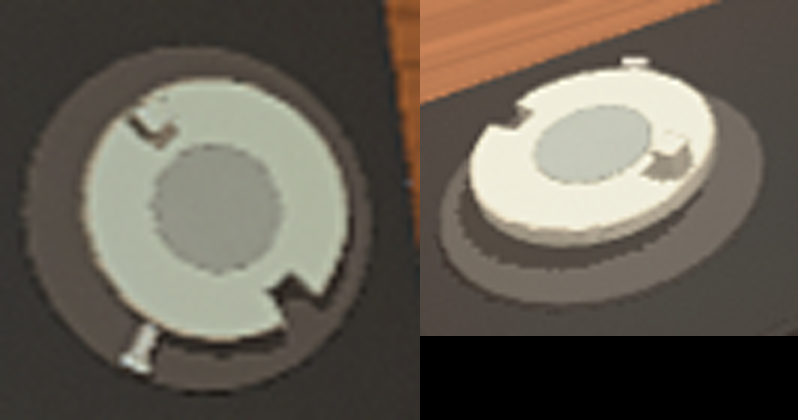

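In the crop, the cap centre is at (216,208), the notch at about (296,297), the pin's outer end and post at (138,360), and the lug at about (150,117). The notch is therefore roughly 60° counterclockwise of the pin.

Run:
```python
from h import *
o=lambda x,y:(x/6+385.6,y/6+186.6)
c=ray("top",*o(216,209),.042); print("window/cap",c)
c2=ray("top",*o(199,219),.018); print("foot",c2)
c3=(c+c2)/2; 
for nm,p,z in [("notch",(298,298),.042),("post",(137,360),.033),("pin",(149,333),.029),("lug",(150,117),.058)]:
    P=ray("top",*o(*p),z); d=P-c; print(nm,P.round(4),np.hypot(*d[:2]).round(4),np.degrees(np.arctan2(d[1],d[0])).round(1))
# scene check: centre from window
s=lambda x,y:((x-420)/4.2+144.6,y/4.2+204.6)
print("scene cap",ray("scene",*s(593,144),.042))
for nm,p,z in [("notch",(511,113),.042),("post",(635,62),.033),("lugtop",(677,137),.058)]:
    P=ray("scene",*s(*p),z); d=P-c; print(nm,P.round(4),np.hypot(*d[:2]).round(4),np.degrees(np.arctan2(d[1],d[0])).round(1))
```

```text
window/cap [ 0.53678607 -0.18876191  0.042     ]
foot [ 0.53606687 -0.18919796  0.018     ]
notch [ 0.5026 -0.2174  0.042 ] 0.0447 -140.0
post [ 0.4812 -0.1576  0.033 ] 0.0637 150.7
pin [ 0.4916 -0.1639  0.029 ] 0.0516 151.2
lug [ 0.5697 -0.1615  0.058 ] 0.0428 39.6
scene cap [ 0.54216913 -0.1899254   0.042     ]
notch [ 0.505  -0.2156  0.042 ] 0.0416 -139.9
post [ 0.4861 -0.1583  0.033 ] 0.0592 149.0
lugtop [ 0.5738 -0.1605  0.058 ] 0.0466 37.4
```

```bash
cat >> h.py <<'E'
from scipy.spatial.transform import Rotation as Ro
def tool():
    s=state(); q=s["tool_rot"]; return np.array(s["tool_pos"]),Ro.from_quat([q[1],q[2],q[3],q[0]]),s
def to(P,head):
    "shift (25mm units) and turn (8deg units) to reach P with tool y heading head deg, pointing down"
    p,R,s=tool(); h=np.radians(head); y=np.array([np.cos(h),np.sin(h),0]); z=np.array([0,0,-1.])
    T=Ro.from_matrix(np.c_[np.cross(y,z),y,z])
    return (R.inv().apply(np.array(P)-p)/.025).round(2),(np.degrees((R.inv()*T).as_rotvec())/8).round(2)
C=np.array([.537,-.189])
def push(th,gap,z,r=.042):
    "tool pose whose -x face stands gap behind (ccw of) the lug at angle th"
    t=np.radians(th); rad=np.array([np.cos(t),np.sin(t)]); ccw=np.array([-rad[1],rad[0]])
    return to([*(C+r*rad+(.017+gap)*ccw),z],th)
E
python3 -c "
from h import *
print(push(40,.012,.15)); print(tool()[1].as_matrix().round(3))"
```

```text
(array([-22.63, -22.95,   3.25]), array([-0.01,  0.  ,  3.83]))
[[-0.943  0.331 -0.001]
 [ 0.331  0.943 -0.002]
 [ 0.    -0.002 -1.   ]]
```

jog_arm:
  targets:
    - [[-2, -2, 0], [0, 0, 1], 0]
    - [[-4, -4, 0.5], [0, 0, 2], 0]
    - [[-5.7, -5.7, 1], [0, 0, 3], 0]
    - [[-7.4, -7.4, 1.5], [0, 0, 3.8], 0]
    - [[-9.1, -9.1, 2], [0, 0, 3.8], 0]
    - [[-10.8, -10.8, 2], [0, 0, 3.8], 0]
    - [[-12.5, -12.5, 2], [0, 0, 3.8], 0]
    - [[-14, -14, 2], [0, 0, 3.8], 0]

```text
time: 1.1
tool_pos: [0.4215, 0.1415, 0.181]
tool_rot: [0.0, 0.421, 0.907, 0.0]
contact_force: [0.9, 0.2, 0.3]
gripper_width: 0.0
grasp_force: 0.0
```

```bash
python3 -c "
from h import *
print(push(40,.012,.15))"
```

```text
(array([-11.92,  -3.33,   1.24]), array([ 0.  , -0.  ,  0.03]))
```

jog_arm:
  targets:
    - [[-2, -0.5, 0], [0, 0, 0], 0]
    - [[-4, -1, 0.2], [0, 0, 0], 0]
    - [[-6, -1.6, 0.4], [0, 0, 0], 0]
    - [[-8, -2.2, 0.6], [0, 0, 0], 0]
    - [[-10, -2.8, 0.9], [0, 0, 0], 0]
    - [[-11.2, -3.1, 1.2], [0, 0, 0], 0]
    - [[-11.2, -3.1, 1.2], [0, 0, 0], 0]
    - [[-11.2, -3.1, 1.2], [0, 0, 0], 0]

```text
time: 2.1
tool_pos: [0.5426, -0.1198, 0.1509]
tool_rot: [-0.001, 0.421, 0.907, 0.0]
contact_force: [0.4, -0.0, -0.2]
gripper_width: 0.001
grasp_force: 0.0
```

```bash
python3 -c "
from h import *
print(push(40,.012,.047))"
```

```text
(array([-0.82, -0.27,  4.15]), array([-0.  , -0.01,  0.03]))
```

jog_arm:
  targets:
    - [[-0.5, -0.3, 1.2], [0, 0, 0], 0]
    - [[-0.8, -0.3, 2.4], [0, 0, 0], 0]
    - [[-0.8, -0.3, 3.4], [0, 0, 0], 0]
    - [[-0.8, -0.3, 3.9], [0, 0, 0], 0]
    - [[-0.8, -0.3, 4.1], [0, 0, 0], 0]
    - [[-0.8, -0.3, 4.1], [0, 0, 0], 0]

```text
time: 2.85
tool_pos: [0.5507, -0.1402, 0.0495]
tool_rot: [0.0, 0.42, 0.907, 0.0]
contact_force: [-0.1, 0.1, 0.6]
gripper_width: 0.005
grasp_force: 0.0
```

Run:
```python
from h import *
im,d=grab_frame("top"); a=im[182:262,376:476,::-1]
im2,_=grab_frame("scene"); b=im2[190:280,140:240,::-1]
c=np.zeros((400,800,3),np.uint8); c[:320,:400]=cv2.resize(a,(400,320),interpolation=2); c[:360,400:]=cv2.resize(b,(400,360),interpolation=2)
cv2.imwrite("pics/c1.png",c); print(push(40,0,.047),tool()[0])
for th in (40,25,10,-5,-20,-29): print(th,push(th,0,.047))
```

```text
(array([-0.44,  0.  ,  0.12]), array([0.01, 0.01, 0.03])) [ 0.55111444 -0.1405935   0.05006899]
40 (array([-0.44,  0.  ,  0.12]), array([0.01, 0.01, 0.03]))
25 (array([-0.9 ,  0.12,  0.12]), array([0.01, 0.01, 1.91]))
10 (array([-1.37,  0.11,  0.13]), array([0.01, 0.01, 3.78]))
-5 (array([-1.83, -0.02,  0.13]), array([0.01, 0.01, 5.66]))
-20 (array([-2.23, -0.26,  0.13]), array([0.01, 0.01, 7.53]))
-29 (array([-2.44, -0.45,  0.13]), array([0.01, 0.01, 8.66]))
```

View pics/c1.png

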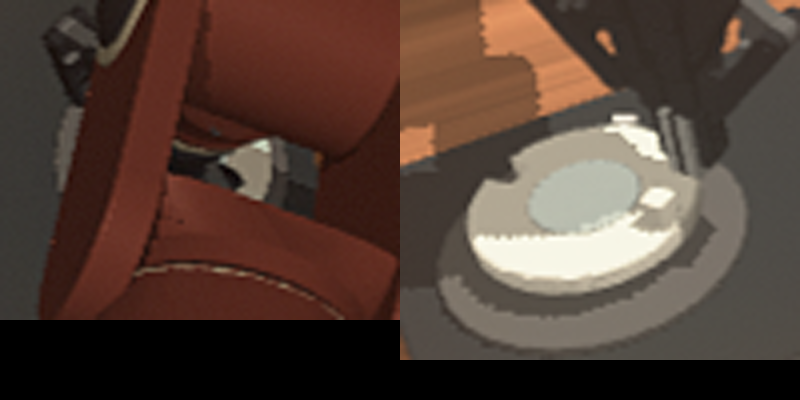

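The scene view shows the fingertips at (685,165), on the counterclockwise side of the lug at (657,197). I'll push clockwise along the arc.

jog_arm:
  targets:
    - [[-0.25, 0, 0.1], [0, 0, 0], 0]
    - [[-0.44, 0, 0.1], [0, 0, 0], 0]
    - [[-0.6, 0.05, 0.1], [0, 0, 0.6], 0]
    - [[-0.75, 0.1, 0.1], [0, 0, 1.3], 0]
    - [[-0.9, 0.12, 0.1], [0, 0, 1.9], 0]
    - [[-1.06, 0.13, 0.1], [0, 0, 2.5], 0]
    - [[-1.22, 0.12, 0.1], [0, 0, 3.2], 0]
    - [[-1.37, 0.11, 0.1], [0, 0, 3.8], 0]

```text
time: 3.95
tool_pos: [0.5751, -0.1649, 0.0465]
tool_rot: [-0.0, 0.645, 0.764, 0.0]
contact_force: [0.7, 1.2, 0.1]
gripper_width: 0.002
grasp_force: 0.6
```

Run:
```python
from h import *
print(tool()[0])
for th in (10,0,-10,-20,-25): print(th,push(th,0,.048))
```

```text
[ 0.57505262 -0.16492046  0.04647187]
10 (array([-0.  ,  0.01, -0.06]), array([ 0.  , -0.  , -0.04]))
0 (array([-0.31,  0.11, -0.06]), array([ 0.  , -0.  ,  1.21]))
-10 (array([-0.62,  0.15, -0.06]), array([ 0.  , -0.01,  2.46]))
-20 (array([-0.93,  0.13, -0.06]), array([ 0.  , -0.01,  3.71]))
-25 (array([-1.09,  0.11, -0.06]), array([ 0.  , -0.01,  4.33]))
```

Contact is light (about 1 N), so I'll go on to about -25° and look.

jog_arm:
  targets:
    - [[-0.16, 0.06, 0], [0, 0, 0.6], 0]
    - [[-0.31, 0.11, 0], [0, 0, 1.2], 0]
    - [[-0.47, 0.13, 0], [0, 0, 1.8], 0]
    - [[-0.62, 0.15, 0], [0, 0, 2.5], 0]
    - [[-0.78, 0.15, 0], [0, 0, 3.1], 0]
    - [[-0.93, 0.13, 0], [0, 0, 3.7], 0]
    - [[-1.09, 0.11, 0], [0, 0, 4.3], 0]
    - [[-1.09, 0.11, 0], [0, 0, 4.3], 0]

```text
time: 4.95
tool_pos: [0.5821, -0.1916, 0.0464]
tool_rot: [0.0, 0.841, 0.541, 0.0]
contact_force: [0.1, -0.6, -0.7]
gripper_width: 0.001
grasp_force: 0.0
```

Run:
```python
from h import *
p,R,s=tool(); print(p,s["contact_force"],push(-25,0,.047),push(-29,0,.047))
im,_=grab_frame("scene"); b=im[200:280,140:240,::-1]; cv2.imwrite("pics/c2.png",cv2.resize(b,(750,600),interpolation=2))
```

```text
[ 0.58212495 -0.1916374   0.04638471] [ 0.10263148 -0.6039449  -0.66199047] (array([ 0.01, -0.  , -0.02]), array([0.  , 0.  , 0.06])) (array([-0.11,  0.04, -0.02]), array([0.  , 0.  , 0.56]))
```

View pics/c2.png

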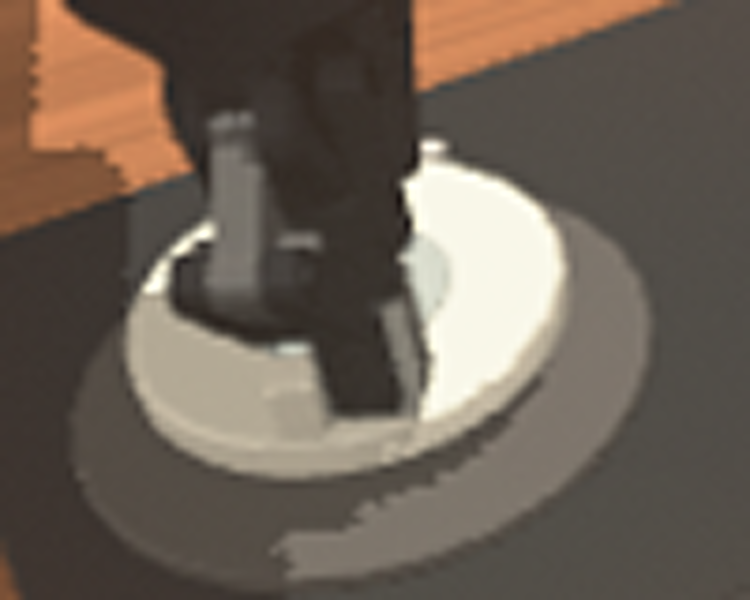

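The lug is at about (297,400) against the finger, and the hand hides the notch. I'll back off and clear the view.

jog_arm:
  targets:
    - [[0.3, 0, 0], [0, 0, 0], 0]
    - [[0.4, 0, -1.5], [0, 0, 0], 0]
    - [[0.4, 0, -3.5], [0, 0, 0], 0]
    - [[2, -0.8, -5], [0, 0, 0], 0]
    - [[4, -1.6, -5], [0, 0, 0], 0]
    - [[6, -2.4, -5], [0, 0, 0], 0]
    - [[8, -3.2, -5], [0, 0, 0], 0]
    - [[9, -4, -5], [0, 0, 0], 0]

```text
time: 6.0
tool_pos: [0.5844, 0.0579, 0.1715]
tool_rot: [-0.0, 0.84, 0.542, 0.0]
contact_force: [0.3, 0.1, -0.6]
gripper_width: 0.005
grasp_force: 0.0
```

Run:
```python
from h import *
im,_=grab_frame("top"); a=im[182:262,381:461,::-1]
im,_=grab_frame("scene"); b=im[205:285,145:235,::-1]
c=np.zeros((480,800,3),np.uint8); c[:480,:480]=cv2.resize(a,(480,480),interpolation=2); c[:284,480:]=cv2.resize(b,(320,284),interpolation=2)
cv2.imwrite("pics/c3.png",c)
```

```text
(no output)
```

View pics/c3.png

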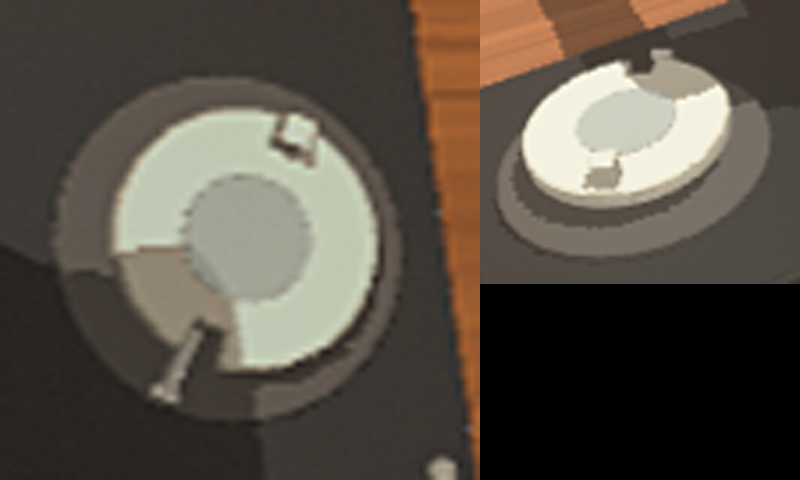

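The pin is now visible through the notch, running from (207,325) to (163,395). The notch runs from about (180,345) to (220,370), and the lug top is at (298,131). A few degrees remain.

Run:
```python
from h import *
o=lambda x,y:(x/6+380.6,y/6+181.6)
c=ray("top",*o(247,239),.042); print(c)
for nm,p,z in [("lug",(299,130),.058),("post",(165,393),.033),("pinmid",(186,357),.029),("pin in",(204,328),.0275),("nL",(180,345),.042),("nR",(221,370),.042),("nRin",(217,333),.042),("nLin",(197,322),.042)]:
    P=ray("top",*o(*p),z); d=P-c; print(nm,P.round(4),np.hypot(*d[:2]).round(4),np.degrees(np.arctan2(d[1],d[0])).round(1))
# predicted pixels in crop for hypothetical angles
i=lambda P:((proj("top",P)-[380.6,181.6])*6).round(0)
for a in (150,152): print("pin",a,[i([c[0]+r*np.cos(np.radians(a)),c[1]+r*np.sin(np.radians(a)),.0275]) for r in(.040,.064)])
for a in (152,155,158): print("notch",a,[i([c[0]+r*np.cos(np.radians(a)+s*.173),c[1]+r*np.sin(np.radians(a)+s*.173),.042]) for r in(.036,.05) for s in(-1,1)], "lug",i([c[0]-.042*np.cos(np.radians(a)),c[1]-.042*np.sin(np.radians(a)),.058]))
```

```text
[ 0.53677879 -0.18914204  0.042     ]
lug [ 0.5754 -0.2066  0.058 ] 0.0424 -24.4
post [ 0.4801 -0.1568  0.033 ] 0.0653 150.3
pinmid [ 0.4938 -0.1667  0.029 ] 0.0485 152.4
pin in [ 0.5048 -0.1747  0.0275] 0.0351 155.7
nL [ 0.4973 -0.1611  0.042 ] 0.0484 144.6
nR [ 0.4877 -0.176   0.042 ] 0.0508 165.0
nRin [ 0.5015 -0.1754  0.042 ] 0.0378 158.7
nLin [ 0.5058 -0.1681  0.042 ] 0.0374 145.8
pin 150 [array([190., 335.]), array([162., 391.])]
pin 152 [array([193., 337.]), array([167., 393.])]
notch 152 [array([194., 315.]), array([224., 330.]), array([173., 345.]), array([214., 366.])] lug [305. 134.]
notch 155 [array([198., 318.]), array([229., 331.]), array([179., 349.]), array([221., 368.])] lug [300. 131.]
notch 158 [array([202., 321.]), array([233., 333.]), array([185., 353.]), array([228., 369.])] lug [294. 129.]
```

The notch is at about 155° and the pin at about 151°, so I'll go back in behind the lug and push to about -29.5°.

jog_arm:
  targets:
    - [[-2, 0.8, 0], [0, 0, 0], 0]
    - [[-4, 1.7, 0], [0, 0, 0], 0]
    - [[-6, 2.6, 0], [0, 0, 0], 0]
    - [[-8, 3.5, 0], [0, 0, 0], 0]
    - [[-8.6, 4, 1.5], [0, 0, 0], 0]
    - [[-8.6, 4, 3.5], [0, 0, 0], 0]
    - [[-8.6, 4, 4.8], [0, 0, 0], 0]
    - [[-8.6, 4, 5], [0, 0, 0], 0]

```text
time: 7.1
tool_pos: [0.5837, -0.1818, 0.043]
tool_rot: [-0.002, 0.841, 0.54, -0.002]
contact_force: [0.4, -0.3, 1.0]
gripper_width: 0.002
grasp_force: 0.0
```

```bash
python3 -c "
from h import *
print(tool()[0],push(-25,0,.047),push(-29.5,0,.047))"
```

```text
[ 0.58367942 -0.18179821  0.04301935] (array([-0.37,  0.11, -0.16]), array([-0.04,  0.  ,  0.05])) (array([-0.51,  0.15, -0.16]), array([-0.04,  0.  ,  0.62]))
```

jog_arm:
  targets:
    - [[0, 0, -0.05], [0, 0, 0], 0]
    - [[-0.2, 0, -0.05], [0, 0, 0.2], 0]
    - [[-0.35, 0.02, -0.05], [0, 0, 0.4], 0]
    - [[-0.45, 0.04, -0.05], [0, 0, 0.6], 0]
    - [[-0.53, 0.05, -0.05], [0, 0, 0.6], 0]
    - [[-0.53, 0.05, -0.05], [0, 0, 0.6], 0]

```text
time: 7.85
tool_pos: [0.5817, -0.1948, 0.0477]
tool_rot: [0.0, 0.863, 0.505, -0.0]
contact_force: [0.3, -0.2, 0.0]
gripper_width: -0.001
grasp_force: 0.1
```

```bash
python3 -c "
from h import *
print(tool()[0],push(-29.5,0,.047))"
```

```text
[ 0.58167019 -0.19481912  0.04766447] (array([0.  , 0.01, 0.03]), array([0.  , 0.  , 0.02]))
```

jog_arm:
  targets:
    - [[0.3, 0, 0], [0, 0, 0], 0]
    - [[0.4, 0, -1.5], [0, 0, 0], 0]
    - [[0.4, 0, -3.5], [0, 0, 0], 0]
    - [[2, -0.8, -5], [0, 0, 0], 0]
    - [[4, -1.6, -5], [0, 0, 0], 0]
    - [[6, -2.4, -5], [0, 0, 0], 0]
    - [[8, -3.2, -5], [0, 0, 0], 0]
    - [[9, -4, -5], [0, 0, 0], 0]

```text
time: 8.85
tool_pos: [0.6047, 0.0534, 0.1723]
tool_rot: [-0.0, 0.863, 0.506, -0.0]
contact_force: [0.0, -0.3, -0.1]
gripper_width: -0.0
grasp_force: 0.0
```

Run:
```python
from h import *
im,_=grab_frame("top"); a=im[182:262,381:461,::-1]
cv2.imwrite("pics/c4.png",cv2.resize(a,(480,480),interpolation=2))
print(tool()[0],to([.537,-.189,.10],-30))
```

```text
[0.60378308 0.05623093 0.17216425] (array([-9.88,  2.44,  2.86]), array([-0.02, -0.01,  0.11]))
```

View pics/c4.png

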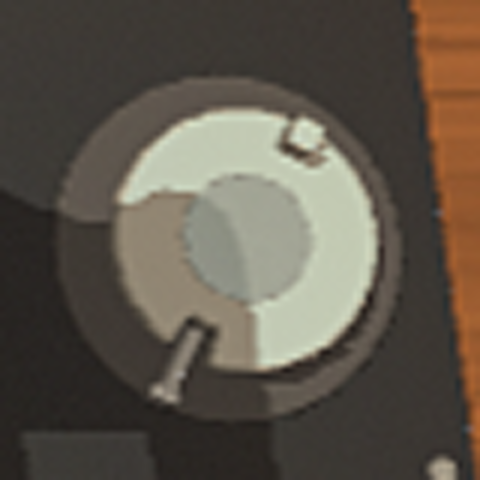

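The lug is at (306,133), and the notch runs from (172,345) to (212,365) with the pin in its middle. It is aligned at about 151.5°, so I'll move over the centre and press.

jog_arm:
  targets:
    - [[-2, 0.5, 0], [0, 0, 0], 0]
    - [[-4, 1, 0], [0, 0, 0], 0]
    - [[-6, 1.5, 0], [0, 0, 0], 0]
    - [[-8, 2, 0.5], [0, 0, 0], 0]
    - [[-9.8, 2.4, 1.5], [0, 0, 0], 0]
    - [[-9.8, 2.4, 3], [0, 0, 0], 0]
    - [[-9.8, 2.4, 3.5], [0, 0, 0], 0]
    - [[-9.8, 2.4, 3.5], [0, 0, 0], 0]

```text
time: 9.9
tool_pos: [0.5365, -0.1917, 0.0842]
tool_rot: [-0.001, 0.863, 0.505, -0.001]
contact_force: [0.7, 0.6, 0.2]
gripper_width: -0.004
grasp_force: 0.0
```

```bash
python3 -c "
from h import *
print(tool()[0],to([.537,-.189,.044],-30), to([.537,-.189,.032],-30))"
```

```text
[ 0.53652044 -0.1917044   0.08417148] (array([ 0.1 , -0.03,  1.61]), array([-0.02,  0.  ,  0.09])) (array([ 0.1 , -0.03,  2.09]), array([-0.02,  0.  ,  0.09]))
```

jog_arm:
  targets:
    - [[0.1, 0, 1], [0, 0, 0], 0]
    - [[0.1, 0, 1.5], [0, 0, 0], 0]
    - [[0.1, 0, 1.65], [0, 0, 0], 0]
    - [[0.1, 0, 1.75], [0, 0, 0], 0]
    - [[0.1, 0, 1.85], [0, 0, 0], 0]
    - [[0.1, 0, 1.95], [0, 0, 0], 0]
    - [[0.1, 0, 2.05], [0, 0, 0], 0]
    - [[0.1, 0, 2.05], [0, 0, 0], 0]

```text
time: 10.9
tool_pos: [0.539, -0.1905, 0.0358]
tool_rot: [0.0, 0.863, 0.505, 0.0]
contact_force: [-2.4, 1.6, 6.2]
gripper_width: -0.005
grasp_force: 3.3
```

jog_arm:
  targets:
    - [[0, 0, 0.08], [0, 0, 0], 0]
    - [[0, 0, 0.16], [0, 0, 0], 0]
    - [[0, 0, 0.24], [0, 0, 0], 0]
    - [[0, 0, 0.24], [0, 0, 0], 0]

```text
time: 11.4
tool_pos: [0.5393, -0.1907, 0.0337]
tool_rot: [-0.0, 0.863, 0.505, -0.0]
contact_force: [-13.4, 6.6, 28.8]
gripper_width: -0.001
grasp_force: 14.2
```

The press bottomed out at z = 0.0337 with 29 N. I'll lift straight up and clear away.

jog_arm:
  targets:
    - [[0, 0, -0.5], [0, 0, 0], 0]
    - [[0, 0, -2], [0, 0, 0], 0]
    - [[0, 0, -4], [0, 0, 0], 0]
    - [[0, 0, -5.5], [0, 0, 0], 0]
    - [[3, -1, -5.5], [0, 0, 0], 0]
    - [[6, -2, -5.5], [0, 0, 0], 0]
    - [[9, -3, -5.5], [0, 0, 0], 0]
    - [[9, -3, -5.5], [0, 0, 0], 0]

```text
time: 12.4
tool_pos: [0.5836, 0.0448, 0.1661]
tool_rot: [0.0, 0.863, 0.505, 0.001]
contact_force: [-0.2, -0.1, 0.5]
gripper_width: -0.002
grasp_force: 0.0
```

Run:
```python
from h import *
im,d=grab_frame("top"); a=im[182:262,381:461,::-1]
im,_=grab_frame("scene"); b=im[160:285,140:360,::-1]
c=np.zeros((480,800,3),np.uint8); c[:400,:400]=cv2.resize(a,(400,400),interpolation=2); c[:227,400:]=cv2.resize(b,(400,227),interpolation=2)
cv2.imwrite("pics/c5.png",c)
d0=np.load("pics/top0.npy"); r=np.s_[217:227,416:427]
print("depth change of window",np.median(d[r])-np.median(d0[r]))
```

```text
depth change of window 0.008309603
```

View pics/c5.png

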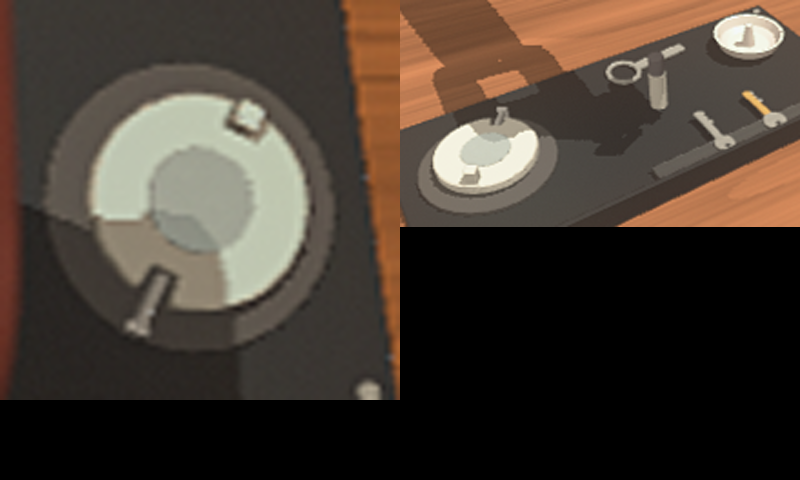

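The pin fills the notch at (157,290), the cap is 8 mm lower, and the balm (657,82), opener (640,65) and dish (748,37) are undisturbed.

```bash
python3 -c "
from plant import *
print(job_done())"
```

```text
the job is handed in; nothing more can be done
None
```

The job is handed in: the cap was turned until its notch lay over the pin, then pressed down (about 8 mm by depth camera), the hand is clear, and the dish, opener and lip balm look undisturbed; no verdict was returned.

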